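Set the jar fence to the red mark and tighten its clamping lever

TASK

Slide the slotted jar fence along its bolts until its black pointer lines up with the red mark on the rail plate, then tighten it by turning the orange clamping lever clockwise until it is hand-firm, without overtightening it. Leave the fence on the mark, let go, and leave the other things on the shelf where they are.

Things in the scene. Friction and masses are not known exactly. Their poses are not given: they have to be found in the camera images.
- rail_plate: grey steel plate fixed on the shelf, 190 x 140 x 6 mm, place and yaw vary. Origin on its underside midway between its two bolts, z up, x = the direction in which the fence slides; it spans x -75 to 115, y -80 to 60 mm. Bolts (6 mm): x 0, y 30 mm (under the orange lever) and x 0, y -30 mm (plain guide, steel head 16 mm wide, top 20 mm above the shelf)
- fence: loose fence, about 0.3 kg: aluminium foot 120 x 110 x 6 mm on the rail plate, blue wall 8 mm thick along y at its +x end. Origin on the foot's underside, axes as the rail plate's; foot x -40 to 80, y -55 to 55, wall x 72 to 80 mm. Slots at y 30 and -30 mm let it slide along x up to 29 mm either way from the bolts, side play 1 mm; under the loose lever it slides with 1 to 4 N
- fence_top (a point): middle of the top edge of the fence's blue wall, 52 mm above the shelf, 76 mm from the pointer along the fence's +x. The wall (8 mm thick, 110 mm long, 40 mm above the foot) can be pinched here from above, across its thickness; the half towards the fence's -y is clear of the lever
- pointer (a point): tip of the fence's black pointer, a tongue 3 mm wide that sticks out of the foot's -y edge at the fence's x 0; 65 mm from the fence's origin along -y, on the foot's upper face, 12 mm above the shelf
- mark: red mark, a strip 3 mm wide (along x) and 14 mm long (y) on the rail plate's -y margin beside black ticks; origin at its middle, axes as the rail plate's. The pointer is on the mark when both have the same x along the rail plate; at the start the mark lies 14 to 44 mm towards +x of the pointer
- lever: orange clamping lever on a black skirt 52 mm wide. Origin on the bolt's axis, 15 mm above the shelf, z up; its arm, 10 mm thick, runs from the axis along its x for 62 mm. Turning it clockwise from above lowers a pad hidden in the skirt. It turns freely until, after 0.3 to 2.1 rad (differs each time, cannot be seen), the pad bites on the fence's foot and it turns ever harder. It stays as left
- lever_tip (a point): end of the lever's arm, 62 mm from the axis, 36 mm above the shelf. The arm's upright side faces, 27 to 45 mm above the shelf, can be pushed with shut fingers. Hand-firm is a turning moment of 0.4 to 0.55 N m felt while turning (9 to 12 N pushed square to the arm 45 mm from the axis), reached 0.2 to 0.5 rad after the bite; under 0.27 it is slack, over 0.6 overtightened
- jar: squat glass jar with white screw cap, 72 mm wide, 75 mm high; bystander; origin in the middle of its underside
- feed_ring: red plastic feeding ring lying flat, 60 mm wide, 10 mm high; bystander; origin in the middle of its underside
- scraper: steel algae scraper lying flat, 175 mm long; bystander; origin in the middle of its underside
- tray: grey sorting tray, 110 x 160 x 30 mm, with two dividers; bystander; origin in the middle of its underside
- tub: yellow round feed tub, 60 mm wide, 60 mm high; bystander; origin in the middle of its underside
- magnet: black magnet cleaner block, 60 x 40 x 30 mm; bystander; origin in the middle of its underside
There are look-alikes about, which are no part of the job. Several things have the shape of the rail_plate; the one meant has the colours described above. Several things have the shape of the fence; the one meant has the colours described above.

How it is judged:
By the outcome, as a careful person would: the job done as asked, in the order asked, and still so for the second after the job is handed in, with the robot touching nothing.
It also fails if it takes over 61 s, if anything falls off the work surface, if the arm or the gripper's body presses on something with over 40 N, if the wrist force passes 120 N, or if a joint passes its speed limit or range.

ROBOT

A 6-joint arm with a two-finger parallel gripper is mounted at the origin on the work surface. World frame = base frame: x ahead of the robot, y to its left, z up, the work surface at z = 0. Lengths are in m, angles in rad, forces in N, time in s.
With the tool pointing down it reaches from about 0.35 to 0.775 m from the base axis. Payload 7.3 kg.
Tool frame: the origin (TCP) lies midway between the tips of the shut fingers; the grasp point (between the pads) lies 19 mm behind it (robot.grip_depth is the z of the grasp point in the tool frame, in m); z points along the fingers, y is the line along which they close (so a half turn about z gives the same grasp; the last joint's range is limited). The gripper opens to 92 mm and grips with 3 to 60 N. Pads are 19 mm wide; open, the fingers measure 130 mm over their backs; the gripper's body (75 mm by 190 mm) begins 47 mm behind the grasp point.
Start: joints at [-1.329, 0.342, 1.524, -0, 1.275, -0.146], TCP at [0.199, -0.486, 0.227] pointing down, gripper open.
Joint ranges: [-2.53, 2.53], [-0.77, 2.02], [0.04, 2.7], [-1, 4.14], [0.28, 2.66], [-3.11, 3.11]. Speed limits (rad/s): [2.57, 2.57, 3.14, 3.14, 3.14, 3.14].

INTERFACE

Orientations are given as [roll, pitch, yaw] about the fixed x, y, z axes, in that order (R = Rz(yaw) Ry(pitch) Rx(roll)).
In Python, from cell import robot, viewer gives the robot as it stands.
- The arm moves only by the tool step_arm, never from a script. Its argument "increments" is a list of rows, each an object with "delta_pos": the shift along the tool's x, y, z in cm, a list of three; "dr": the turn, a rotation vector about the tool's x, y, z in degrees, a list of three; "fingers": the closure, from -1 (fully open) to 1 (shut), so that 0 is half open. In form: [{"delta_pos": [tx, ty, tz], "dr": [wx, wy, wz], "fingers": fingers}, ...]. A call has exactly 5 rows; each row is the pose to reach, as a shift and turn from the pose commanded when the call began, along the tool's axes at that moment; what a row does not reach only later rows make up. A row lasts 1/8 s, in which the tool goes at most 62.5 mm and 10.7 degrees, less where a joint would pass 70% of its speed; a pose out of reach is approached as far as the arm can. A call with a gripper value outside its range is refused whole. The fingers move at their own pace and stop on an object; "newtons" is the grip in N (left out, the last holds). Time passes only in rows, so rows that repeat a pose let the fingers close, or fill a call up. It gives the time, the measured TCP pose, the force, the opening and the grip force at its end, in the units of the state.
- robot.observe(): the state, without advancing time (a new reading comes with each control period).
- viewer.read_camera(name): name is "scene" or "side" or "wrist"; returns the picture (400x640x3 uint8, red, green, blue); there is no depth.
- viewer.camera_params(name): a dict with "K" (3x3 intrinsics, pixels), "k1" (the pictures are not rectified: a ray, as slopes to the right and down, at radius r is drawn at 1 + k1 r^2 times it, then the intrinsics apply), "T" (4x4, takes a point from camera to world coordinates). Camera axes: x right, y down, z forward; pixel columns grow to the right and rows downward; lengths in m; the calibration is good to about 2 mm. A picture is of the moment at which its call begins: read the wrist's pose just before it. camera_params takes no time and is no camera call; for the wrist camera it gives the pose at the moment of the call.
- robot.hand_in(): hands the job in; it is judged then, once.
The state is a dict: "time": time; "qpos": joint angles; "qvel": joint speeds; "joint_efforts": joint torques, N m; "tool_pos": TCP position; "tool_rot": TCP orientation; "contact_force": force on the tool from outside, world axes, zero at the start; "torque": the same for the moment, N m; "opening": finger opening in m; "grip_force": force on a finger pad.
Only numpy, scipy, OpenCV 4.12 (cv2) and the standard library are available. Lean on these libraries where they do the work, as an engineer would, in place of code of your own. Each camera call takes 0.05 s, during which the arm holds its last target. There are 200 camera calls.

## Working session

There is one attempt and no reset: what is moved stays moved. The work goes in short steps, Python scripts to look and compute and a tool call to move; the robot and the scene stay as the last step left them, time stands still between calls to the robot, and variables do not carry over. Pictures are saved under pics/ and viewed, at most 10 in all, crops included, and the job is handed in when it is done.

Besides the shell and the picture viewer there is one more tool, called after ">>>" by a JSON object that holds its "method" and its "body". step_arm: Moves the arm, as the interface text tells. Its arguments: {"type":"object","properties":{"increments":{"type":"array"},"newtons":{"type":"number"}},"required":["increments"]}

```bash
mkdir -p pics; ls
python3 - <<'E'
from cell import robot, viewer
import cv2,numpy as np
for n in ("scene","side"):
    im=viewer.read_camera(n); cv2.imwrite(f"pics/{n}0.png",im[:,:,::-1])
    p=viewer.camera_params(n); print(n,p["K"],p["k1"],np.round(p["T"],3))
print(robot.observe(), robot.grip_depth)
E
```

```text
pics
scene [[367.1889268    0.         320.55553514]
 [  0.         367.1889268  197.26669232]
 [  0.           0.           1.        ]] -0.0038729870879870044 [[ 0.727  0.563 -0.393  0.901]
 [ 0.687 -0.609  0.396 -0.372]
 [-0.017 -0.558 -0.83   0.875]
 [ 0.     0.     0.     1.   ]]
side [[374.46906711   0.         323.42807927]
 [  0.         374.46906711 196.33105312]
 [  0.           0.           1.        ]] -0.05506105774838209 [[-0.71  -0.561  0.426  0.054]
 [-0.704  0.556 -0.441  0.509]
 [ 0.01  -0.613 -0.79   0.898]
 [ 0.     0.     0.     1.   ]]
{'time': 0.1, 'qpos': array([-1.32899626e+00,  3.42684442e-01,  1.52489475e+00, -5.76434052e-06,
        1.27539436e+00, -1.45973706e-01]), 'qvel': array([ 0.00024094, -0.00184456, -0.00227395,  0.00095621, -0.00151062,
       -0.00146188]), 'joint_efforts': array([ 8.47632346e-04, -4.32005775e+01, -2.44694334e+01,  7.18354108e-02,
        5.26257267e-02, -5.48382468e-05]), 'tool_pos': array([ 0.19846462, -0.48566465,  0.22610749]), 'tool_rot': array([-3.14022564e+00, -1.95406451e-04,  3.87775323e-01]), 'contact_force': array([-0.42952239,  0.69448688, -0.37122958]), 'torque': array([ 0.02446408,  0.01594911, -0.05908898]), 'grip_force': 0.0, 'opening': 0.09166995773939544} -0.0188
```

View pics/scene0.png

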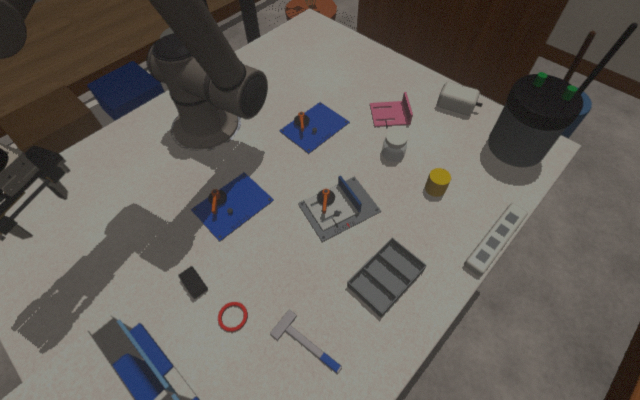

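View pics/side0.png

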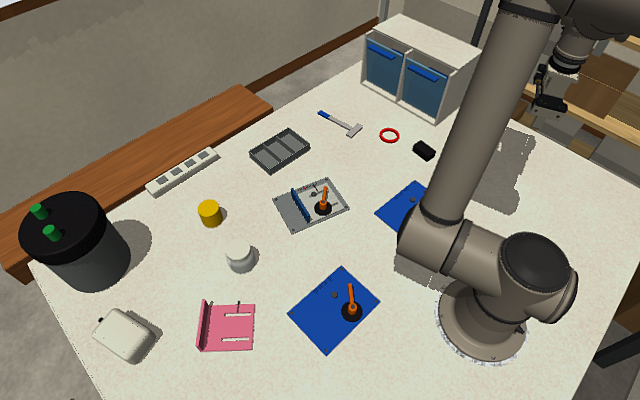

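Look-alikes in the scene view: rail plates are grey at (340,208), blue at (232,205) and blue at (315,127). Fences are the blue-walled one at (345,195) on the grey plate and a pink one at (393,112). Levers are at (325,200), (215,203) and (302,123). By the description I choose the grey plate with the blue-walled fence and its lever at (325,200), and I'll check it in a close crop.

```bash
cat > h.py <<'E'
import numpy as np,cv2
from scipy.spatial.transform import Rotation as R
from cell import robot, viewer
def ray(p,uv):
    d=np.array([[p["k1"],0,0,0,0]],float)
    u=cv2.undistortPoints(np.array([[uv]],float),p["K"],d)[0,0]
    return p["T"][:3,3], p["T"][:3,:3]@np.array([u[0],u[1],1])
def onz(p,uv,z):
    o,d=ray(p,uv); return o+d*(z-o[2])/d[2]
def proj(p,X):
    c=np.linalg.inv(p["T"])@np.append(X,1); s=c[:2]/c[2]; s=s*(1+p["k1"]*(s@s))
    return p["K"][:2,:2]@s+p["K"][:2,2]
def tool():
    s=robot.observe(); return s["tool_pos"],R.from_euler("xyz",s["tool_rot"]).as_matrix()
E
python3 - <<'E'
from h import *
im=cv2.imread("pics/scene0.png"); cv2.imwrite("pics/crop0.png",cv2.resize(im[165:245,290:390],None,fx=7,fy=7,interpolation=cv2.INTER_CUBIC))
p=viewer.camera_params("scene")
for uv in [(299,207),(323,239),(380,209),(355,178),(326,195)]: print(uv,onz(p,uv,.006).round(3))
w=viewer.camera_params("wrist");t,Rt=tool()
print(w["K"],w["k1"],"cam in tool",(Rt.T@(w["T"][:3,3]-t)).round(3),(Rt.T@w["T"][:3,:3]).round(2)); print(Rt.round(2))
E
```

```text
(299, 207) [ 0.467 -0.022  0.006]
(323, 239) [ 0.585 -0.05   0.006]
(380, 209) [0.637 0.127 0.006]
(355, 178) [0.516 0.162 0.006]
(326, 195) [0.495 0.059 0.006]
[[324.92869637   0.         321.08676361]
 [  0.         324.92869637 201.76876305]
 [  0.           0.           1.        ]] 0.01513161931154681 cam in tool [ 0.079  0.001 -0.156] [[-0.   -0.96 -0.29]
 [ 1.    0.   -0.  ]
 [ 0.   -0.29  0.96]]
[[ 0.93  0.38 -0.  ]
 [ 0.38 -0.93  0.  ]
 [ 0.   -0.   -1.  ]]
```

View pics/crop0.png

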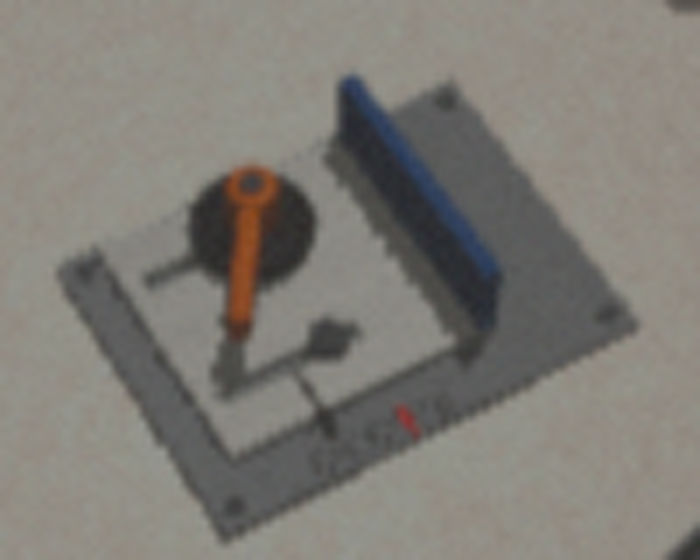

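The crop confirms it: grey plate, aluminium foot, blue wall and orange lever. The pointer tip is at about scene (337,227) and the red mark at about (348,225). Moving above it for a wrist view.

>>> {"method": "step_arm", "body": {"increments": [{"delta_pos":[5,-3.7,0.2],"dr":[0,0,8],"fingers":-1},{"delta_pos":[10,-7.4,0.4],"dr":[0,0,16],"fingers":-1},{"delta_pos":[15,-11,0.6],"dr":[0,0,24],"fingers":-1},{"delta_pos":[20,-14.6,0.8],"dr":[0,0,32],"fingers":-1},{"delta_pos":[25,-18.3,1],"dr":[0,0,37],"fingers":-1}]}}

```text
time: 0.72
tool_pos: [0.3614, -0.2203, 0.2166]
tool_rot: [3.142, -0.0, -0.262]
contact_force: [1.1, -0.3, -0.4]
opening: 0.0915
grip_force: 0.0
```

>>> {"method": "step_arm", "body": {"increments": [{"delta_pos":[2,-6,0.4],"dr":[0,0,0],"fingers":-1},{"delta_pos":[4,-12,0.8],"dr":[0,0,0],"fingers":-1},{"delta_pos":[6,-18,1.2],"dr":[0,0,0],"fingers":-1},{"delta_pos":[8,-24,1.6],"dr":[0,0,0],"fingers":-1},{"delta_pos":[9.3,-30,1.6],"dr":[0,0,0],"fingers":-1}]}}

```text
time: 1.35
tool_pos: [0.5268, 0.0441, 0.2001]
tool_rot: [3.141, 0.001, -0.258]
contact_force: [1.3, -0.4, 0.1]
opening: 0.0916
grip_force: 0.0
```

```bash
cat > snap.py <<'E'
import sys,json
from h import *
n,out=sys.argv[1:3]
p=viewer.camera_params(n); im=viewer.read_camera(n)[:,:,::-1].copy(); cv2.imwrite(f"pics/{out}.png",im)
json.dump({k:np.asarray(p[k]).tolist() for k in p if k in("K","k1","T")},open(f"{out}.json","w"))
E
python3 snap.py wrist w1
```

```text
(no output)
```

View pics/w1.png

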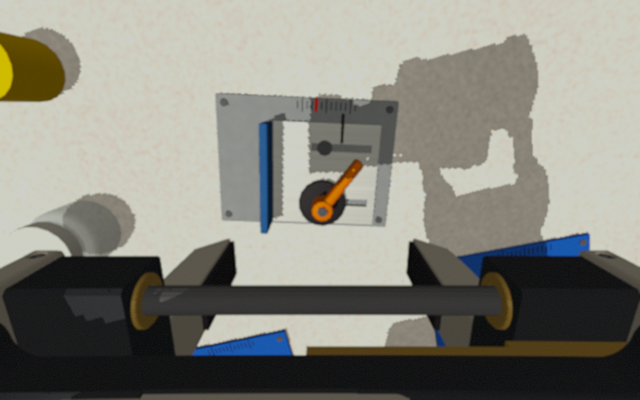

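The wrist view shows the plate corners at (217,95), (397,102), (386,226) and (222,220), the mark at (316,104) and the pointer tip at (343,114). The lever hub is at (322,211) with its tip at (358,163), and the wall top runs x≈265, y 120–232. Now measuring.

```bash
cat > meas.py <<'E'
import sys,json
from h import *
def load(o):
    p=json.load(open(o+".json")); p={k:np.array(v) for k,v in p.items()}; p["k1"]=float(p["k1"]); return cv2.imread(f"pics/{o}.png"),p
def cent(m): y,x=np.nonzero(m); return np.array([x.mean(),y.mean()]),len(x)
def red(im,box):
    x0,y0,x1,y1=box; c=im[y0:y1,x0:x1].astype(int); m=(c[...,2]>90)&(c[...,1]<.55*c[...,2])&(c[...,0]<.6*c[...,2])
    q,n=cent(m); return q+[x0,y0],n
E
python3 - <<'E'
from meas import *
im,p=load("w1")
r,n=red(im,(290,90,345,120)); print("mark px",r,n, onz(p,r,.006).round(4))
for c in [(217,95),(397,102),(386,226),(222,220)]: print(onz(p,c,.006).round(4))
hsv=cv2.cvtColor(im,cv2.COLOR_BGR2HSV)
m=cv2.inRange(hsv,(100,120,60),(125,255,255)); m[:115]=0;m[240:]=0;m[:,:240]=0;m[:,300:]=0
b=cv2.minAreaRect(cv2.findNonZero(m)); print("blue",b)
o=cv2.inRange(hsv,(5,150,100),(22,255,255)); o[:150]=0;o[230:]=0;o[:,:290]=0;o[:,380:]=0
print("orange",cv2.minAreaRect(cv2.findNonZero(o)))
g=cv2.cvtColor(im,cv2.COLOR_BGR2GRAY); print(g[106:146:2,334:352])
for c,z in [((343,114),.012),((322,211),.045),((358,163),.045),((265,121),.052),((265,231),.052),((325,148),.02)]: print(c,onz(p,c,z).round(4))
E
```

```text
mark px [315.92857143 104.45238095] 42 [0.6019 0.0286 0.006 ]
[0.6365 0.124  0.006 ]
[ 0.5829 -0.0526  0.006 ]
[ 0.4515 -0.0146  0.006 ]
[0.5068 0.1658 0.006 ]
blue ((264.0, 177.0), (110.0, 8.0), 90.0)
orange ((339.5000305175781, 193.00001525878906), (21.92030906677246, 71.41778564453125), 45.0)
[[ 78  68  64  75  80  72  62  63  76  79  69  61  66  77  77  69  60  67]
 [ 73  64  66  74  80  72  62  64  77  79  69  59  66  78  78  68  59  69]
 [ 76  74  72  77  79  73  72  72  79  77  71  68  72  80  78  68  63  75]
 [ 80  80  79  80  81  80  80  78  77  77  80  80  80  82  77  65  65  75]
 [ 79  79  80  80  80  81  77  64  47  42  59  74  80  81  78  76  75  80]
 [ 80  79  78  81  80  79  74  56  31  29  52  71  79  79  81  80  80  80]
 [ 81  81  78  80  81  79  70  55  29  30  57  75  81  80  80  78  80  80]
 [ 80  80  80  80  80  79  69  54  29  33  57  75  80  80  80  79  79  79]
 [ 87  86  85  85  85  82  71  51  27  34  60  76  81  79  80  79  78  78]
 [118 116 118 118 116 113 104  76  43  49  86 108 113 112 112 112 110 107]
 [122 121 122 122 122 120 109  83  47  58  97 118 122
[... 201 characters left out ...]
  59  39  74 105 118 118 118 119 118 118 118]
 [118 118 118 119 119 116  96  59  46  82 110 117 118 117 118 117 117 118]
 [120 120 119 121 120 118  97  57  47  87 113 120 119 119 118 119 119 118]
 [118 118 120 120 120 116  95  55  51  91 114 120 119 119 119 119 119 119]
 [119 118 118 118 119 111  85  46  53  89 113 119 118 118 117 116 117 117]
 [119 118 120 120 117 109  88  62  72  99 116 121 121 119 120 120 119 119]
 [ 96  94  94  95  95  93  91  87  88  96 100 101 102 101 102 102 101 104]]
(343, 114) [0.5859 0.0042 0.012 ]
(322, 211) [0.5009 0.0488 0.045 ]
(358, 163) [0.5394 0.0027 0.045 ]
(265, 121) [0.6001 0.0763 0.052 ]
(265, 231) [0.4973 0.1092 0.052 ]
(325, 148) [0.5582 0.0305 0.02  ]
```

>>> {"method": "step_arm", "body": {"increments": [{"delta_pos":[3.7,-5.3,1],"dr":[0,0,2.6],"fingers":-0.1},{"delta_pos":[3.7,-5.3,6],"dr":[0,0,2.6],"fingers":-0.1},{"delta_pos":[3.7,-5.3,11],"dr":[0,0,2.6],"fingers":-0.1},{"delta_pos":[3.7,-5.3,12],"dr":[0,0,2.6],"fingers":-0.1},{"delta_pos":[3.7,-5.3,12],"dr":[0,0,2.6],"fingers":-0.1}]}}

```text
time: 2.02
tool_pos: [0.5758, 0.0838, 0.0812]
tool_rot: [3.142, 0.0, -0.304]
contact_force: [-0.2, -0.0, 1.1]
opening: 0.0516
grip_force: 0.0
```

```bash
python3 snap.py wrist w2
python3 - <<'E'
from h import *; print(robot.observe()["tool_pos"],robot.observe()["opening"])
E
```

```text
[0.57653037 0.08378556 0.08233857] 0.050570323482707166
```

View pics/w2.png

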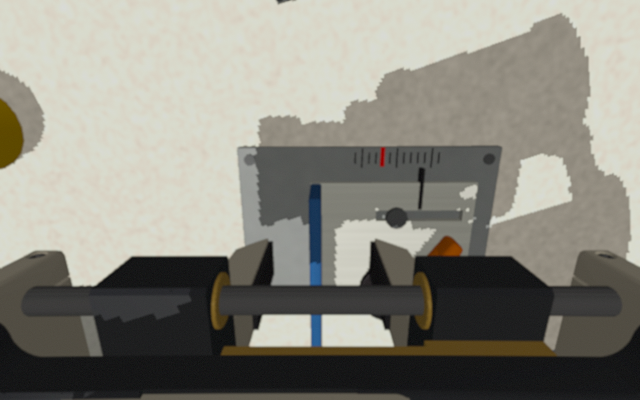

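The wrist view shows the wall at x≈316, between the fingers (inner faces near 270 and 372). The mark is at (382,157) and the pointer tip at (421,169). The yaw looks aligned. Next I measure the offset and descend.

```bash
cat >> meas.py <<'E'
def ptr(im,box):
    x0,y0,x1,y1=box; g=cv2.cvtColor(im,cv2.COLOR_BGR2GRAY)[y0:y1,x0:x1].astype(float)
    w=np.clip(np.median(g,1,keepdims=True)-g-12,0,None); return [(x0+(r@np.arange(len(r)))/r.sum(),y0+i,r.max()) for i,r in enumerate(w) if r.max()>15]
def offset(o,rb,pb):
    im,p=load(o); r,n=red(im,rb); M=onz(p,r,.006); L=ptr(im,pb); P=[onz(p,(a,b),.012) for a,b,_ in L]
    ex=R.from_euler("z",72.6,degrees=True).as_matrix()[:,0]
    pd=P[0]-P[-1]; print("mark",r,n,"pointer",L[0],L[-1],"ptr yaw+90",np.degrees(np.arctan2(pd[1],pd[0]))+90, "offset mm",[round(float((M-q)@ex*1000),2) for q in P[1::3]])
E
python3 - <<'E'
from meas import *
offset("w2",(370,145,395,170),(408,168,434,182))
im,p=load("w2")
for c in [(238,147),(502,147)]: print(onz(p,c,.006).round(4))
a,b=onz(p,(238,147),.006),onz(p,(502,147),.006); print(np.degrees(np.arctan2(*(a-b)[[1,0]])),np.linalg.norm(a-b))
E
```

```text
mark [382.10752688 156.84946237] 93 pointer (np.float64(421.0327868852459), 168, np.float64(42.0)) (np.float64(420.9157509157509), 181, np.float64(64.0)) ptr yaw+90 77.30193806550561 offset mm [26.84, 26.92, 26.92, 27.02, 27.38]
[0.6396 0.1243 0.006 ]
[ 0.5838 -0.0535  0.006 ]
72.54765655623576 0.18634154215948606
```

>>> {"method": "step_arm", "body": {"increments": [{"delta_pos":[0,0,2],"dr":[0,0,0],"fingers":-0.1},{"delta_pos":[0,0,4],"dr":[0,0,0],"fingers":-0.1},{"delta_pos":[0,0,5.2],"dr":[0,0,0],"fingers":-0.1},{"delta_pos":[0,0,5.2],"dr":[0,0,0],"fingers":1},{"delta_pos":[0,0,5.2],"dr":[0,0,0],"fingers":1}], "newtons": 12}}

```text
time: 2.7
tool_pos: [0.5763, 0.0839, 0.0299]
tool_rot: [-3.141, -0.002, -0.303]
contact_force: [0.2, 0.5, 0.9]
opening: 0.0347
grip_force: 0.0
```

>>> {"method": "step_arm", "body": {"increments": [{"delta_pos":[0,0,0],"dr":[0,0,0],"fingers":1},{"delta_pos":[0,0,0],"dr":[0,0,0],"fingers":1},{"delta_pos":[0,-0.6,0],"dr":[0,0,0],"fingers":1},{"delta_pos":[0,-1.2,0],"dr":[0,0,0],"fingers":1},{"delta_pos":[0,-1.8,0],"dr":[0,0,0],"fingers":1}]}}

```text
time: 3.32
tool_pos: [0.5811, 0.1012, 0.029]
tool_rot: [3.141, -0.0, -0.303]
contact_force: [-1.1, -4.8, 4.5]
opening: 0.008
grip_force: 12.0
```

>>> {"method": "step_arm", "body": {"increments": [{"delta_pos":[0,-0.4,0],"dr":[0,0,0],"fingers":1},{"delta_pos":[0,-0.7,0],"dr":[0,0,0],"fingers":1},{"delta_pos":[0,-0.8,0],"dr":[0,0,0],"fingers":1},{"delta_pos":[0,-0.8,0],"dr":[0,0,0],"fingers":1},{"delta_pos":[0,-0.8,0],"dr":[0,0,0],"fingers":1}]}}

```text
time: 3.95
tool_pos: [0.5834, 0.1089, 0.029]
tool_rot: [3.141, -0.0, -0.303]
contact_force: [-0.8, -3.7, 5.8]
opening: 0.0078
grip_force: 12.0
```

```bash
python3 snap.py wrist w3
```

```text
(no output)
```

View pics/w3.png

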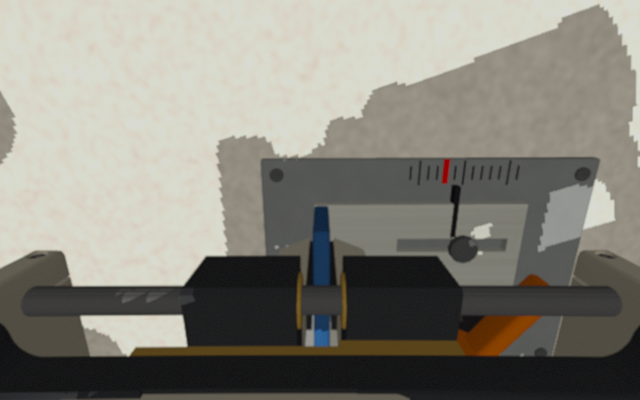

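The picture shows the wall gripped at x≈321, the mark at (446,171) and the pointer tip at (456,187). I'll compute the remaining offset.

Run:
```python
from meas import *
offset("w3",(436,156,456,190),(446,187,468,202))
im,p=load("w3")
a,b=onz(p,(262,159),.006),onz(p,(600,158),.006); print(np.degrees(np.arctan2(*(a-b)[[1,0]])),np.linalg.norm(a-b))
# mark/pointer in plate frame by corners at 6 mm: fraction
ex=(a-b)/np.linalg.norm(a-b)
r,_=red(im,(436,156,456,190)); M=onz(p,r,.006); print("mark x in plate", -75+ (M-b)@ex*1000*190/np.linalg.norm(a-b)/1000)
```

```text
mark [445.41176471 170.89542484] 153 pointer (np.float64(455.43090452261305), 187, np.float64(52.5)) (np.float64(454.3859857482185), 201, np.float64(59.5)) ptr yaw+90 75.46454067932666 offset mm [4.3, 4.32, 4.35, 4.34, 4.39]
72.71709661589001 0.1857520286935339
mark x in plate 10.303137697587587
```

>>> {"method": "step_arm", "body": {"increments": [{"delta_pos":[0,-0.2,0],"dr":[0,0,0],"fingers":1},{"delta_pos":[0,-0.43,0],"dr":[0,0,0],"fingers":1},{"delta_pos":[0,-0.43,0],"dr":[0,0,0],"fingers":1},{"delta_pos":[0,-0.43,0],"dr":[0,0,0],"fingers":1},{"delta_pos":[0,-0.43,0],"dr":[0,0,0],"fingers":1}]}}

```text
time: 4.62
tool_pos: [0.5848, 0.1131, 0.029]
tool_rot: [-3.142, -0.001, -0.303]
contact_force: [-2.0, -3.8, 5.2]
opening: 0.0081
grip_force: 12.0
```

```bash
python3 snap.py wrist w4
python3 - <<'E'
from meas import *
im,p=load("w4"); r,n=red(im,(430,150,470,195)); print(r,n)
x=int(round(r[0])); offset("w4",(430,150,470,195),(x-10,188,x+14,202))
E
```

```text
[453.19480519 171.04545455] 154
mark [453.19480519 171.04545455] 154 pointer (np.float64(455.531798245614), 188, np.float64(60.5)) (np.float64(454.3469162995595), 201, np.float64(63.5)) ptr yaw+90 74.55766399703364 offset mm [-0.02, 0.04, -0.04, 0.0, 0.2]
```

>>> {"method": "step_arm", "body": {"increments": [{"delta_pos":[0,-0.43,0],"dr":[0,0,0],"fingers":0.3},{"delta_pos":[0,-0.43,0],"dr":[0,0,0],"fingers":0.3},{"delta_pos":[0,-0.43,0],"dr":[0,0,0],"fingers":0.3},{"delta_pos":[0,-0.43,-3],"dr":[0,0,0],"fingers":0.3},{"delta_pos":[0,-0.43,-8],"dr":[0,0,0],"fingers":0.3}]}}

```text
time: 5.3
tool_pos: [0.5844, 0.1172, 0.1076]
tool_rot: [3.14, 0.005, -0.303]
contact_force: [1.0, 0.5, 0.3]
opening: 0.0325
grip_force: 0.0
```

I repeated the 0.43 cm shift by mistake, so the fence may have been carried past the mark while the fingers opened. I'll go over the mark and measure again.

>>> {"method": "step_arm", "body": {"increments": [{"delta_pos":[-1,3,-2],"dr":[0,0,0],"fingers":0.3},{"delta_pos":[-3,6,-4],"dr":[0,0,0],"fingers":0.3},{"delta_pos":[-4,8.5,-4],"dr":[0,0,0],"fingers":0.3},{"delta_pos":[-4,8.5,-4],"dr":[0,0,0],"fingers":0.3},{"delta_pos":[-4,8.5,-4],"dr":[0,0,0],"fingers":0.3}]}}

```text
time: 5.92
tool_pos: [0.5228, 0.0483, 0.1486]
tool_rot: [-3.141, -0.0, -0.304]
contact_force: [0.4, -0.1, 0.1]
opening: 0.0324
grip_force: 0.0
```

```bash
python3 snap.py wrist w5
```

```text
(no output)
```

View pics/w5.png

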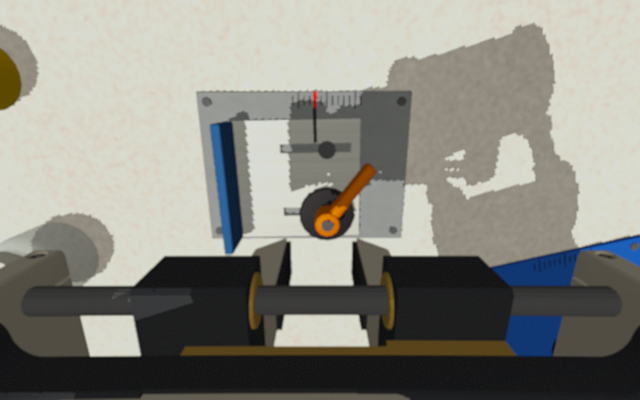

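The pointer (315,112) sits under the red mark (315,99) in a nearly overhead view. The lever hub is at (327,225) and its tip at (371,170). Measuring precisely.

Run:
```python
from meas import *
im,p=load("w5"); offset("w5",(305,88,325,108),(306,111,324,120))
hs=cv2.cvtColor(im,cv2.COLOR_BGR2GRAY); print(hs[104:122:2,307:324])
a,b=onz(p,(197,92),.006),onz(p,(411,92),.006); print(np.degrees(np.arctan2(*(a-b)[[1,0]])),np.linalg.norm(a-b))
for c,z in [((327,225),.045),((371,170),.045),((327,150),.02)]: print(c,onz(p,c,z).round(4))
```

```text
mark [314.40322581  99.17741935] 62 pointer (np.float64(314.05809128630705), 111, np.float64(47.5)) (np.float64(314.22429906542055), 119, np.float64(62.5)) ptr yaw+90 73.45328231160894 offset mm [-0.23, -0.07, -0.13]
[[ 87  80  69  72  82  86  78  61  62  83  88  87  84  74  71  81  96]
 [ 86  86  84  84  85  85  76  58  62  80  88  88  88  86  84  86  87]
 [ 86  87  87  86  85  72  52  40  50  70  83  87  88  86  88  87  87]
 [ 86  87  88  88  83  72  44  27  42  67  82  87  87  86  85  87  87]
 [ 86  87  88  89  84  71  44  28  41  68  84  87  87  88  89  88  86]
 [ 86  88  87  87  85  69  48  27  38  65  82  88  88  86  87  88  87]
 [ 85  85  86  87  85  73  53  29  36  63  82  87  89  87  87  88  88]
 [ 91  92  92  94  89  78  56  29  39  72  89  96  96  96  97  97  98]
 [127 126 127 127 125 109  76  37  51  97 124 131 129 129 129 129 129]]
72.61730505933068 0.18602722144606235
(327, 225) [0.5007 0.0489 0.045 ]
(371, 170) [0.5357 0.0008 0.045 ]
(327, 150) [0.5584 0.0308 0.02  ]
```

The offset is about -0.15 mm, so the fence is on the mark. Next I plan the lever push: shut fingers, with the inner finger corner leading at a radius of 43 mm.

```bash
cat > push.py <<'E'
# usage: push.py z theta1..theta5 : rows (tool cm, deg) to bring the finger corner to lever angles theta (deg, world)
import sys
from h import *
HUB=np.array([.5007,.049]); RAD=.043; CORNER=np.array([-.0095,-.019]); DEL=15
def target(th,z):
    t=np.radians(th); rho=np.array([np.cos(t),np.sin(t)]); back=np.array([-rho[1],rho[0]])
    yaw=max(th+90+DEL,-80); y=np.radians(yaw); X=np.array([np.cos(y),np.sin(y)]); Y=np.array([np.sin(y),-np.cos(y)])
    c=HUB+RAD*rho+.005*back
    return np.append(c-CORNER[0]*X-CORNER[1]*Y,z),yaw
if __name__=="__main__":
    s=robot.observe(); t,Rt=tool(); z=float(sys.argv[1])
    yaw0=np.degrees(np.arctan2(Rt[1,0],Rt[0,0])); F=s["contact_force"]; r=t[:2]-HUB
    print("t",round(s["time"],2),"F",F.round(2),"tq",s["torque"].round(3),"q6",s["qpos"][5].round(2))
    for th in map(float,sys.argv[2:]):
        p,yaw=target(th,z); d=Rt.T@(p-t)*100; print(th,"pos",p.round(4),"delta",d.round(2),"wz",round(-((yaw-yaw0+180)%360-180),1))
E
python3 push.py 0.09 -25; python3 push.py 0.033 -25 -40 -60 -80
```

```text
t 5.97 F [ 0.48 -0.28 -0.23] tq [0.06  0.021 0.011] q6 1.82
-25.0 pos [0.5621 0.0414 0.09  ] delta [ 3.96 -0.5   5.85] wz -97.4
t 5.97 F [ 0.48 -0.28 -0.23] tq [0.06  0.021 0.011] q6 1.82
-25.0 pos [0.5621 0.0414 0.033 ] delta [ 3.96 -0.49 11.55] wz -97.4
-40.0 pos [0.5581 0.0258 0.033 ] delta [ 4.04  1.12 11.55] wz -82.4
-60.0 pos [0.5467 0.0075 0.033 ] delta [ 3.5   3.2  11.54] wz -62.4
-80.0 pos [ 0.5297 -0.0057  0.033 ] delta [ 2.27  4.97 11.54] wz -42.4
```

>>> {"method": "step_arm", "body": {"increments": [{"delta_pos":[1.5,0.1,2],"dr":[0,0,-10],"fingers":1},{"delta_pos":[3,0.2,4],"dr":[0,0,-20],"fingers":1},{"delta_pos":[4,0.3,5.8],"dr":[0,0,-30],"fingers":1},{"delta_pos":[4,0.3,5.8],"dr":[0,0,-40],"fingers":1},{"delta_pos":[4,0.3,5.8],"dr":[0,0,-50],"fingers":1}], "newtons": 30}}

```text
time: 6.6
tool_pos: [0.5599, 0.0338, 0.0896]
tool_rot: [-3.141, 0.001, 0.576]
contact_force: [-0.4, 0.8, -0.5]
opening: 0.0003
grip_force: 0.0
```

>>> {"method": "step_arm", "body": {"increments": [{"delta_pos":[0,0,0],"dr":[0,0,-10],"fingers":1},{"delta_pos":[0,0,0],"dr":[0,0,-20],"fingers":1},{"delta_pos":[0,0,0],"dr":[0,0,-30],"fingers":1},{"delta_pos":[0,0,0],"dr":[0,0,-40],"fingers":1},{"delta_pos":[0,0,0],"dr":[0,0,-40],"fingers":1}]}}

```text
time: 7.22
tool_pos: [0.5599, 0.0338, 0.0901]
tool_rot: [-3.141, 0.0, 1.267]
contact_force: [-0.6, 0.0, 0.9]
opening: 0.0005
grip_force: 0.0
```

```bash
python3 snap.py wrist w6; python3 push.py 0.033 -32 -36 -40 -44 -48
```

```text
t 7.28 F [ 0.52 -0.21 -0.55] tq [-0.016 -0.094 -0.033] q6 0.23
-32.0 pos [0.5608 0.034  0.033 ] delta [0.06 0.08 5.72] wz -0.5
-36.0 pos [0.5596 0.0298 0.033 ] delta [-0.37  0.09  5.72] wz 3.5
-40.0 pos [0.5581 0.0258 0.033 ] delta [-0.8   0.07  5.72] wz 7.5
-44.0 pos [0.5563 0.0218 0.033 ] delta [-1.23  0.03  5.72] wz 11.5
-48.0 pos [0.5543 0.018  0.033 ] delta [-1.66 -0.05  5.72] wz 15.5
```

View pics/w6.png

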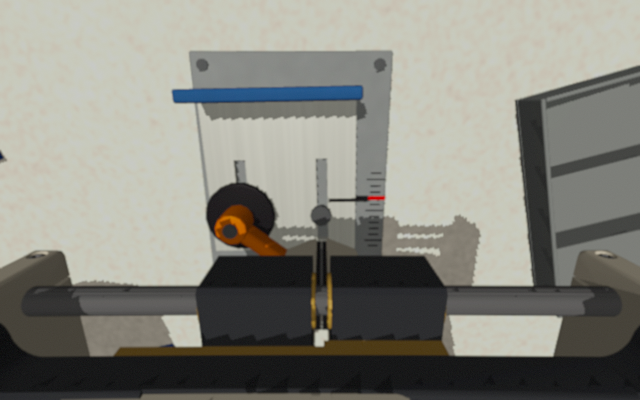

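The shut fingers look narrow, about x 313–332 below the carriage, and the lever arm runs from (230,230) to (283,255). I'll check the finger width before touching.

Run:
```python
from meas import *
im,p=load("w6"); t,Rt=tool()
for o in [(0,0,0),(.0095,0,0),(-.0095,0,0),(.0095,.01,0),(.0095,.019,0),(.0095,.01,-.03),(.0095,.01,-.05)]: print(o,proj(p,t+Rt@np.array(o)).round(1))
g=cv2.cvtColor(im,cv2.COLOR_BGR2GRAY)
for y in range(234,346,6): print(y,g[y,296:348:2])
```

```text
(0, 0, 0) [321.1 256.9]
(0.0095, 0, 0) [321.1 240.4]
(-0.0095, 0, 0) [321.1 272.9]
(0.0095, 0.01, 0) [340.3 240.5]
(0.0095, 0.019, 0) [357.6 240.5]
(0.0095, 0.01, -0.03) [344.1 268.6]
(0.0095, 0.01, -0.05) [347.6 294.8]
234 [122 113 109 112 121 112 107 108 111 111 108  81  74  77  78  77  97 112
 109 109 110 110 110 109 110 111]
240 [134 148 127 122 149 152 131 105  97  88 104  97  95  97  88  89  83  86
  93 100 108 110 109 111 109 111]
246 [88 84 83 80 82 82 83 83 82 83 66 15 48 52 14 61 84 82 82 80 83 84 82 82
 82 87]
252 [84 83 83 84 83 82 82 84 83 82 56 17 34 35 16 51 82 82 81 83 83 82 84 82
 82 82]
258 [24 23 24 22 24 24 25 21 44 79 53 16 33 36 12 46 81 46 21 23 23 23 20 22
 21 25]
264 [24 21 22 23 21 23 22 21 38 76 46 12 35 35 10 44 77 45 20 25 24 20 26 25
 21 20]
270 [23 21 25 21 20 23 22 21 39 75 42 12 34 36 14 38 75 42 21 23 21 26 23 22
 22 21]
276 [20 21 23 21 29 23 23 27 63 70 32  8 35 36  8 36 79 72 28 24 24 21 25 19
 25 22]
282 [22 23 25 22 23 23 23 26 58 66 33 14 33 38 14 43 99 96 37 23 26 20 23 21
 23 20]
288 [ 38  37  39  38  38  37  36  43  67  68  45  41  42  61  6
[... 346 characters left out ...]

  94  43  44  45  47  45  45  44]
312 [ 45  47  45  45  46  46  45  48  80  82  57  62  84  85  85  84 122 126
  58  47  46  46  46  43  45  46]
318 [ 46  45  44  46  47  45  44  46  73  72  36  22  57  63  22  38 109 128
  66  45  46  46  46  47  47  43]
324 [ 45  46  47  46  45  46  44  53 107 107  45  22  65  76  21  39 109 118
  62  45  46  45  44  45  46  45]
330 [ 46  44  45  45  47  48  46  44  29  65 102 142 176 177 172 167  95  29
  42  46  46  43  45  46  47  45]
336 [ 42  39  34  30  26  27  25  25  24 116 195 199 198 197 199 195 126  27
  23  26  33  43  45  45  45  44]
342 [ 28  25  24  23  24  23  23  24  25 123 196 201 200 194 115  60  60  60
  59  59  60  60  61  60  61  61]
```

Run:
```python
from meas import *
im,p=load("w6")
for y in (238,244,248,252): print(y,[tuple(int(c) for c in im[y,x]) for x in range(278,372,4)])
```

```text
238 [(101, 110, 110), (137, 147, 148), (172, 183, 184), (170, 181, 182), (154, 166, 166), (172, 183, 183), (168, 179, 180), (169, 180, 181), (161, 172, 173), (132, 143, 145), (93, 101, 101), (81, 87, 88), (76, 84, 86), (96, 105, 107), (102, 110, 111), (105, 112, 113), (102, 110, 110), (103, 111, 111), (104, 112, 112), (95, 103, 103), (75, 76, 75), (74, 76, 74), (68, 71, 70), (70, 72, 71)]
244 [(35, 54, 91), (98, 107, 109), (102, 111, 111), (102, 111, 111), (104, 112, 112), (93, 103, 104), (74, 85, 89), (71, 80, 85), (71, 82, 86), (73, 84, 88), (17, 17, 19), (47, 51, 51), (51, 60, 64), (72, 82, 87), (72, 83, 88), (71, 83, 87), (83, 92, 95), (99, 107, 108), (103, 112, 112), (95, 103, 103), (72, 76, 73), (74, 76, 75), (74, 78, 75), (61, 63, 61)]
248 [(0, 37, 84), (1, 36, 81), (77, 89, 100), (83, 92, 95), (71, 83, 87), (71, 81, 86), (73, 83, 88), (72, 83, 88), (71, 80, 85), (74, 82, 88), (14, 15, 19), (43, 45, 46), (50, 58, 62), (73, 83, 87), (71, 80, 86), (71, 82, 87), (72, 83, 87), (71, 82, 86), (75, 85, 89), (82, 88, 89), (74, 76, 74), (75, 77, 75), (74, 77, 75), (74, 77, 76)]
252 [(0, 42, 95), (2, 40, 87), (52, 65, 85), (72, 82, 87), (71, 82, 86), (72, 83, 87), (73, 84, 87), (72, 82, 87), (74, 84, 88), (71, 82, 85), (16, 18, 15), (35, 35, 36), (45, 50, 54), (72, 82, 86), (72, 83, 87), (72, 82, 87), (71, 82, 87), (71, 82, 87), (72, 83, 87), (71, 83, 87), (75, 76, 76), (76, 78, 77), (77, 79, 78), (75, 78, 76)]
```

The fingers taper from about ±8 mm at the tip to ±18 mm at 12 mm up, so the corner model holds at the arm's top edge. Descending.

>>> {"method": "step_arm", "body": {"increments": [{"delta_pos":[0,0.1,2],"dr":[0,0,0],"fingers":1},{"delta_pos":[0,0.1,4],"dr":[0,0,0],"fingers":1},{"delta_pos":[0,0.1,5.7],"dr":[0,0,0],"fingers":1},{"delta_pos":[-0.4,0.1,5.7],"dr":[0,0,3.5],"fingers":1},{"delta_pos":[-0.8,0.1,5.7],"dr":[0,0,7.5],"fingers":1}]}}

```text
time: 7.9
tool_pos: [0.5581, 0.0252, 0.033]
tool_rot: [-3.141, 0.0, 1.132]
contact_force: [-0.4, 0.6, 0.1]
opening: 0.0005
grip_force: 0.0
```

```bash
python3 push.py 0.033 -44 -48 -53 -58 -63
```

```text
t 7.9 F [-0.38  0.61  0.1 ] tq [-0.009 -0.061  0.035] q6 0.35
-44.0 pos [0.5563 0.0218 0.033 ] delta [-0.38 -0.01  0.  ] wz 3.9
-48.0 pos [0.5543 0.018  0.033 ] delta [-0.81 -0.03  0.  ] wz 7.9
-53.0 pos [0.5514 0.0135 0.033 ] delta [-1.35 -0.1   0.  ] wz 12.9
-58.0 pos [0.5481 0.0092 0.033 ] delta [-1.87 -0.22  0.  ] wz 17.9
-63.0 pos [0.5444 0.0052 0.033 ] delta [-2.39 -0.38  0.  ] wz 22.9
```

>>> {"method": "step_arm", "body": {"increments": [{"delta_pos":[-0.38,0,0],"dr":[0,0,4],"fingers":1},{"delta_pos":[-0.8,0,0],"dr":[0,0,8],"fingers":1},{"delta_pos":[-1.35,-0.1,0],"dr":[0,0,13],"fingers":1},{"delta_pos":[-1.87,-0.22,0],"dr":[0,0,18],"fingers":1},{"delta_pos":[-2.4,-0.38,0],"dr":[0,0,23],"fingers":1}]}}

```text
time: 8.52
tool_pos: [0.5448, 0.005, 0.0335]
tool_rot: [3.141, -0.0, 0.73]
contact_force: [1.3, 0.5, 0.3]
opening: 0.0003
grip_force: 0.2
```

```bash
python3 snap.py wrist w7; python3 push.py 0.033 -65 -67 -69 -71 -73
python3 - <<'E'
from meas import *
im,p=load("w7")
hsv=cv2.cvtColor(im,cv2.COLOR_BGR2HSV);o=cv2.inRange(hsv,(5,150,60),(22,255,255)); n,l,s,c=cv2.connectedComponentsWithStats(o)
for i in range(1,n):
    if s[i][4]>60: print(s[i],c[i].round())
E
```

```text
t 8.57 F [ 0.62 -0.77  0.1 ] tq [-0.04  -0.049 -0.007] q6 0.71
-65.0 pos [0.5429 0.0037 0.033 ] delta [-0.16 -0.03  0.04] wz 1.6
-67.0 pos [0.5413 0.0022 0.033 ] delta [-0.38 -0.02  0.04] wz 3.6
-69.0 pos [0.5396 0.0009 0.033 ] delta [-0.59 -0.03  0.04] wz 5.6
-71.0 pos [ 5.379e-01 -5.000e-04  3.300e-02] delta [-0.81 -0.05  0.04] wz 7.6
-73.0 pos [ 0.5362 -0.0017  0.033 ] delta [-1.02 -0.07  0.04] wz 9.6
[ 176  236   54   50 1317] [201. 256.]
[327 273   5  32 131] [329. 288.]
[311 274   5  55 199] [313. 301.]
[327 309   5  20  82] [329. 318.]
[ 116  340  331   16 3297] [307. 349.]
```

View pics/w7.png

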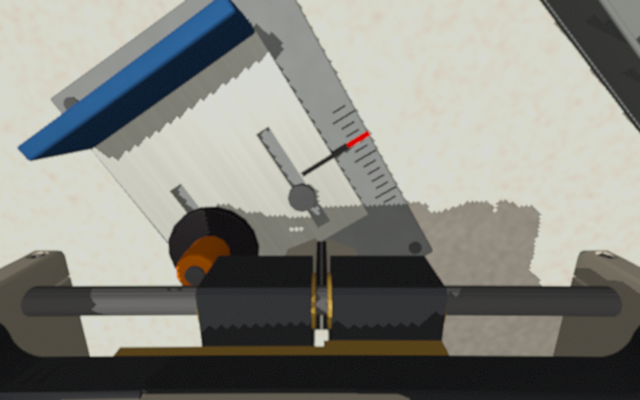

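The fence is still on the mark (red mark at (357,140), in line with the pointer). The hub is at about (195,275) with the arm under the carriage, and there is no notable force yet. I continue at 10° per call, watching the force.

>>> {"method": "step_arm", "body": {"increments": [{"delta_pos":[-0.2,-0.02,0],"dr":[0,0,2],"fingers":1},{"delta_pos":[-0.4,-0.02,0],"dr":[0,0,4],"fingers":1},{"delta_pos":[-0.62,-0.03,0],"dr":[0,0,6],"fingers":1},{"delta_pos":[-0.84,-0.05,0],"dr":[0,0,8],"fingers":1},{"delta_pos":[-1.06,-0.08,0],"dr":[0,0,10],"fingers":1}]}}

```text
time: 9.2
tool_pos: [0.536, -0.0017, 0.0337]
tool_rot: [3.142, 0.0, 0.558]
contact_force: [0.5, -0.4, -0.3]
opening: 0.0005
grip_force: 0.2
```

>>> {"method": "step_arm", "body": {"increments": [{"delta_pos":[-0.21,0,0],"dr":[0,0,2],"fingers":1},{"delta_pos":[-0.43,-0.01,0],"dr":[0,0,4],"fingers":1},{"delta_pos":[-0.64,-0.02,0],"dr":[0,0,6],"fingers":1},{"delta_pos":[-0.85,-0.05,0],"dr":[0,0,8],"fingers":1},{"delta_pos":[-1.06,-0.08,0],"dr":[0,0,10],"fingers":1}]}}

```text
time: 9.82
tool_pos: [0.5266, -0.0066, 0.0337]
tool_rot: [3.141, -0.0, 0.384]
contact_force: [-0.1, -1.1, 0.5]
opening: 0.0002
grip_force: 0.2
```

```bash
python3 push.py 0.033 -85 -87 -89 -91 -93
```

```text
t 9.82 F [-0.06 -1.11  0.48] tq [-0.039 -0.091  0.049] q6 1.03
-85.0 pos [ 0.5249 -0.008   0.033 ] delta [-0.22  0.06  0.07] wz 2.0
-87.0 pos [ 0.5228 -0.0088  0.033 ] delta [-0.43  0.06  0.07] wz 4.0
-89.0 pos [ 0.5208 -0.0096  0.033 ] delta [-0.65  0.05  0.07] wz 6.0
-91.0 pos [ 0.5188 -0.0102  0.033 ] delta [-0.86  0.04  0.07] wz 8.0
-93.0 pos [ 0.5167 -0.0108  0.033 ] delta [-1.08  0.01  0.07] wz 10.0
```

>>> {"method": "step_arm", "body": {"increments": [{"delta_pos":[-0.22,0.03,0.05],"dr":[0,0,2],"fingers":1},{"delta_pos":[-0.43,0.05,0.05],"dr":[0,0,4],"fingers":1},{"delta_pos":[-0.65,0.05,0.05],"dr":[0,0,6],"fingers":1},{"delta_pos":[-0.86,0.04,0.05],"dr":[0,0,8],"fingers":1},{"delta_pos":[-1.08,0.01,0.05],"dr":[0,0,10],"fingers":1}]}}

```text
time: 10.45
tool_pos: [0.5166, -0.0108, 0.0332]
tool_rot: [3.142, -0.0, 0.209]
contact_force: [0.5, -0.3, 0.3]
opening: 0.0004
grip_force: 0.2
```

>>> {"method": "step_arm", "body": {"increments": [{"delta_pos":[-0.21,0,0],"dr":[0,0,2],"fingers":1},{"delta_pos":[-0.43,0,0],"dr":[0,0,4],"fingers":1},{"delta_pos":[-0.64,-0.01,0],"dr":[0,0,6],"fingers":1},{"delta_pos":[-0.86,-0.02,0],"dr":[0,0,8],"fingers":1},{"delta_pos":[-1.07,-0.05,0],"dr":[0,0,10],"fingers":1}]}}

```text
time: 11.08
tool_pos: [0.5061, -0.0125, 0.0332]
tool_rot: [3.141, -0.0, 0.035]
contact_force: [0.9, 0.3, -0.4]
opening: 0.0006
grip_force: 0.2
```

```bash
python3 push.py 0.033 -105 -107 -109 -111 -113
```

```text
t 11.07 F [ 0.87  0.3  -0.38] tq [ 0.018 -0.079 -0.043] q6 1.36
-105.0 pos [ 0.5039 -0.0128  0.033 ] delta [-0.22  0.02  0.02] wz 2.0
-107.0 pos [ 0.5017 -0.0129  0.033 ] delta [-0.44  0.02  0.02] wz 4.0
-109.0 pos [ 0.4996 -0.0129  0.033 ] delta [-0.65  0.01  0.02] wz 6.0
-111.0 pos [ 0.4974 -0.0128  0.033 ] delta [-0.87 -0.    0.02] wz 8.0
-113.0 pos [ 0.4953 -0.0127  0.033 ] delta [-1.08 -0.02  0.02] wz 10.0
```

>>> {"method": "step_arm", "body": {"increments": [{"delta_pos":[-0.22,0.02,0],"dr":[0,0,2],"fingers":1},{"delta_pos":[-0.44,0.02,0],"dr":[0,0,4],"fingers":1},{"delta_pos":[-0.65,0.01,0],"dr":[0,0,6],"fingers":1},{"delta_pos":[-0.87,0,0],"dr":[0,0,8],"fingers":1},{"delta_pos":[-1.08,-0.02,0],"dr":[0,0,10],"fingers":1}]}}

```text
time: 11.7
tool_pos: [0.4953, -0.0127, 0.0332]
tool_rot: [3.141, -0.0, -0.14]
contact_force: [0.2, 0.1, -0.0]
opening: 0.0004
grip_force: 0.2
```

```bash
for n in scene side; do python3 snap.py $n l_$n; done; python3 push.py 0.033 -115 -117 -119 -121 -123
python3 - <<'E'
from meas import *
for n in("scene","side"):
    im,p=load("l_"+n); h=proj(p,(.5007,.049,.045)); print(n,h.round(),"expected tip",proj(p,np.array([.5007+.062*np.cos(np.radians(-113)),.049+.062*np.sin(np.radians(-113)),.04])).round())
    o=cv2.inRange(cv2.cvtColor(im,cv2.COLOR_BGR2HSV),(3,130,50),(22,255,255)); k,l,s,c=cv2.connectedComponentsWithStats(o)
    for i in range(1,k):
        if s[i][4]>8 and np.linalg.norm(c[i]-h)<45: print(s[i],c[i].round())
E
```

```text
t 11.8 F [-0.3  -0.72  0.01] tq [ 0.044 -0.034 -0.017] q6 1.53
-115.0 pos [ 0.4931 -0.0124  0.033 ] delta [-0.2   0.01  0.02] wz 2.1
-117.0 pos [ 0.491  -0.0121  0.033 ] delta [-0.41  0.01  0.02] wz 4.1
-119.0 pos [ 0.4888 -0.0118  0.033 ] delta [-0.63 -0.    0.02] wz 6.1
-121.0 pos [ 0.4867 -0.0113  0.033 ] delta [-0.85 -0.02  0.02] wz 8.1
-123.0 pos [ 0.4846 -0.0108  0.033 ] delta [-1.06 -0.04  0.02] wz 10.1
scene [325. 190.] expected tip [304. 199.]
[323 190   7   9  28] [327. 195.]
side [323. 202.] expected tip [342. 197.]
[337 178   9   9  15] [340. 182.]
[319 196  24  14 155] [330. 202.]
```

The side view shows the orange arm reaching x≈343 as expected, so the lever is following.

>>> {"method": "step_arm", "body": {"increments": [{"delta_pos":[-0.2,0.01,0],"dr":[0,0,2],"fingers":1},{"delta_pos":[-0.42,0.01,0],"dr":[0,0,4],"fingers":1},{"delta_pos":[-0.64,0,0],"dr":[0,0,6],"fingers":1},{"delta_pos":[-0.85,-0.02,0],"dr":[0,0,8],"fingers":1},{"delta_pos":[-1.06,-0.04,0],"dr":[0,0,10],"fingers":1}]}}

```text
time: 12.42
tool_pos: [0.4848, -0.0108, 0.0332]
tool_rot: [3.142, -0.0, -0.314]
contact_force: [0.4, -0.0, 0.3]
opening: 0.0003
grip_force: 0.2
```

```bash
python3 push.py 0.033 -125 -127 -129 -131 -133
```

```text
t 12.43 F [ 0.38 -0.03  0.29] tq [ 0.031 -0.026  0.014] q6 1.7
-125.0 pos [ 0.4826 -0.0102  0.033 ] delta [-0.23  0.01  0.02] wz 2.0
-127.0 pos [ 0.4805 -0.0095  0.033 ] delta [-0.45  0.01  0.02] wz 4.0
-129.0 pos [ 0.4785 -0.0088  0.033 ] delta [-0.67  0.    0.02] wz 6.0
-131.0 pos [ 0.4765 -0.008   0.033 ] delta [-0.88 -0.01  0.02] wz 8.0
-133.0 pos [ 0.4745 -0.0071  0.033 ] delta [-1.1  -0.03  0.02] wz 10.0
```

>>> {"method": "step_arm", "body": {"increments": [{"delta_pos":[-0.22,0.01,0],"dr":[0,0,2],"fingers":1},{"delta_pos":[-0.44,0.01,0],"dr":[0,0,4],"fingers":1},{"delta_pos":[-0.66,0,0],"dr":[0,0,6],"fingers":1},{"delta_pos":[-0.87,-0.01,0],"dr":[0,0,8],"fingers":1},{"delta_pos":[-1.08,-0.03,0],"dr":[0,0,10],"fingers":1}]}}

```text
time: 13.05
tool_pos: [0.4747, -0.0072, 0.0332]
tool_rot: [3.142, -0.0, -0.489]
contact_force: [0.4, 0.1, 0.7]
opening: 0.0004
grip_force: 0.2
```

```bash
python3 push.py 0.033 -135 -137 -139 -141 -143
```

```text
t 13.05 F [0.43 0.1  0.7 ] tq [ 0.086 -0.059  0.051] q6 1.88
-135.0 pos [ 0.4726 -0.0061  0.033 ] delta [-0.24  0.01  0.02] wz 2.0
-137.0 pos [ 0.4706 -0.0051  0.033 ] delta [-0.45  0.01  0.02] wz 4.0
-139.0 pos [ 0.4688 -0.004   0.033 ] delta [-0.67  0.    0.02] wz 6.0
-141.0 pos [ 0.4669 -0.0029  0.033 ] delta [-0.88 -0.01  0.02] wz 8.0
-143.0 pos [ 0.4652 -0.0017  0.033 ] delta [-1.1  -0.04  0.02] wz 10.0
```

>>> {"method": "step_arm", "body": {"increments": [{"delta_pos":[-0.22,0.01,0],"dr":[0,0,2],"fingers":1},{"delta_pos":[-0.44,0.01,0],"dr":[0,0,4],"fingers":1},{"delta_pos":[-0.66,0,0],"dr":[0,0,6],"fingers":1},{"delta_pos":[-0.87,-0.01,0],"dr":[0,0,8],"fingers":1},{"delta_pos":[-1.09,-0.04,0],"dr":[0,0,10],"fingers":1}]}}

```text
time: 13.68
tool_pos: [0.4652, -0.0017, 0.0332]
tool_rot: [3.142, -0.0, -0.663]
contact_force: [-0.1, 0.4, -0.2]
opening: 0.0001
grip_force: 0.2
```

```bash
python3 push.py 0.033 -145 -147 -149 -151 -153
```

```text
t 13.68 F [-0.14  0.41 -0.22] tq [ 0.056 -0.018 -0.022] q6 2.07
-145.0 pos [ 4.634e-01 -4.000e-04  3.300e-02] delta [-0.22  0.01  0.02] wz 2.0
-147.0 pos [0.4617 0.0009 0.033 ] delta [-0.44  0.01  0.02] wz 4.0
-149.0 pos [0.4601 0.0023 0.033 ] delta [-0.65  0.    0.02] wz 6.0
-151.0 pos [0.4584 0.0037 0.033 ] delta [-0.87 -0.01  0.02] wz 8.0
-153.0 pos [0.4569 0.0053 0.033 ] delta [-1.08 -0.04  0.02] wz 10.0
```

>>> {"method": "step_arm", "body": {"increments": [{"delta_pos":[-0.22,0.01,0],"dr":[0,0,2],"fingers":1},{"delta_pos":[-0.44,0.01,0],"dr":[0,0,4],"fingers":1},{"delta_pos":[-0.65,0,0],"dr":[0,0,6],"fingers":1},{"delta_pos":[-0.87,-0.01,0],"dr":[0,0,8],"fingers":1},{"delta_pos":[-1.08,-0.04,0],"dr":[0,0,10],"fingers":1}]}}

```text
time: 14.3
tool_pos: [0.4571, 0.0051, 0.0333]
tool_rot: [-3.142, -0.001, -0.838]
contact_force: [1.4, -1.8, 1.2]
opening: 0.0003
grip_force: 0.9
```

```bash
python3 push.py 0.033 -155 -157 -159 -161 -163
```

```text
t 14.3 F [ 1.42 -1.79  1.19] tq [-0.16  -0.078 -0.059] q6 2.25
-155.0 pos [0.4554 0.0068 0.033 ] delta [-0.24  0.01  0.03] wz 2.0
-157.0 pos [0.4539 0.0084 0.033 ] delta [-0.46  0.01  0.03] wz 4.0
-159.0 pos [0.4526 0.0101 0.033 ] delta [-0.67  0.    0.03] wz 6.0
-161.0 pos [0.4512 0.0118 0.033 ] delta [-0.89 -0.01  0.03] wz 8.0
-163.0 pos [0.45   0.0135 0.033 ] delta [-1.11 -0.03  0.03] wz 10.0
```

The bite has begun: about 2.2 N tangential, roughly 0.1 N m. Going on in smaller steps.

>>> {"method": "step_arm", "body": {"increments": [{"delta_pos":[-0.09,0,0],"dr":[0,0,0.8],"fingers":1},{"delta_pos":[-0.17,0,0],"dr":[0,0,1.6],"fingers":1},{"delta_pos":[-0.26,0,0],"dr":[0,0,2.4],"fingers":1},{"delta_pos":[-0.35,0,0],"dr":[0,0,3.2],"fingers":1},{"delta_pos":[-0.43,0,0],"dr":[0,0,4],"fingers":1}]}}

```text
time: 14.92
tool_pos: [0.4542, 0.0083, 0.0332]
tool_rot: [-3.142, -0.0, -0.906]
contact_force: [0.9, -2.8, -0.5]
opening: 0.0004
grip_force: 1.4
```

```bash
cat > mom.py <<'E'
from push import *
s=robot.observe(); F=s["contact_force"]; t=s["tool_pos"]; yaw=s["tool_rot"][2]
th=np.degrees(yaw)-105; a=np.radians(th); mt=np.array([np.sin(a),-np.cos(a)]); Ft=-F[:2]@mt; r=t[:2]-HUB
# the force acts at the corner
X=np.array([np.cos(yaw),np.sin(yaw)]);Y=np.array([np.sin(yaw),-np.cos(yaw)])
c=r+X*CORNER[0]+Y*CORNER[1]
print("th",th.round(1),"F",F.round(2),"Ft",Ft.round(2),"corner r",np.linalg.norm(c).round(4),"M corner",(c[0]*F[1]-c[1]*F[0]).round(3),"M wrench",(r[0]*F[1]-r[1]*F[0]+s["torque"][2]).round(3), "tq",s["torque"].round(3))
E
python3 mom.py
```

```text
th -156.9 F [ 0.95 -2.8  -0.55] Ft 2.95 corner r 0.0431 M corner 0.125 M wrench 0.136 tq [-0.457 -0.114 -0.033]
```

>>> {"method": "step_arm", "body": {"increments": [{"delta_pos":[-0.09,0,0],"dr":[0,0,0.8],"fingers":1},{"delta_pos":[-0.17,0,0],"dr":[0,0,1.6],"fingers":1},{"delta_pos":[-0.26,0,0],"dr":[0,0,2.4],"fingers":1},{"delta_pos":[-0.35,0,0],"dr":[0,0,3.2],"fingers":1},{"delta_pos":[-0.43,0,0],"dr":[0,0,4],"fingers":1}]}}

```text
time: 15.55
tool_pos: [0.4515, 0.0117, 0.0332]
tool_rot: [3.142, -0.0, -0.976]
contact_force: [1.6, -4.6, -0.6]
opening: 0.0003
grip_force: 2.1
```

```bash
python3 mom.py
```

```text
th -160.9 F [ 1.64 -4.56 -0.64] Ft 4.84 corner r 0.0431 M corner 0.208 M wrench 0.222 tq [-0.577 -0.117 -0.064]
```

>>> {"method": "step_arm", "body": {"increments": [{"delta_pos":[-0.09,0,0],"dr":[0,0,0.8],"fingers":1},{"delta_pos":[-0.17,0,0],"dr":[0,0,1.6],"fingers":1},{"delta_pos":[-0.26,0,0],"dr":[0,0,2.4],"fingers":1},{"delta_pos":[-0.35,0,0],"dr":[0,0,3.2],"fingers":1},{"delta_pos":[-0.43,0,0],"dr":[0,0,4],"fingers":1}]}}

```text
time: 16.18
tool_pos: [0.449, 0.0151, 0.0332]
tool_rot: [3.141, -0.0, -1.046]
contact_force: [0.4, -6.1, 0.1]
opening: 0.0004
grip_force: 2.9
```

```bash
python3 mom.py
```

```text
th -164.9 F [ 0.38 -6.06  0.12] Ft 5.95 corner r 0.0431 M corner 0.248 M wrench 0.249 tq [-0.841 -0.081 -0.077]
```

>>> {"method": "step_arm", "body": {"increments": [{"delta_pos":[-0.09,0,0],"dr":[0,0,0.8],"fingers":1},{"delta_pos":[-0.17,0,0],"dr":[0,0,1.6],"fingers":1},{"delta_pos":[-0.26,0,0],"dr":[0,0,2.4],"fingers":1},{"delta_pos":[-0.35,0,0],"dr":[0,0,3.2],"fingers":1},{"delta_pos":[-0.43,0,0],"dr":[0,0,4],"fingers":1}]}}

```text
time: 16.8
tool_pos: [0.4469, 0.0186, 0.0332]
tool_rot: [3.141, -0.001, -1.116]
contact_force: [0.2, -8.0, 0.5]
opening: 0.0004
grip_force: 3.8
```

```bash
python3 mom.py
```

```text
th -168.9 F [ 0.17 -7.96  0.51] Ft 7.85 corner r 0.0431 M corner 0.328 M wrench 0.301 tq [-1.203 -0.025 -0.133]
```

>>> {"method": "step_arm", "body": {"increments": [{"delta_pos":[-0.09,0,0],"dr":[0,0,0.8],"fingers":1},{"delta_pos":[-0.17,0,0],"dr":[0,0,1.6],"fingers":1},{"delta_pos":[-0.26,0,0],"dr":[0,0,2.4],"fingers":1},{"delta_pos":[-0.35,0,0],"dr":[0,0,3.2],"fingers":1},{"delta_pos":[-0.43,0,0],"dr":[0,0,4],"fingers":1}]}}

```text
time: 17.42
tool_pos: [0.4449, 0.0222, 0.0332]
tool_rot: [3.141, -0.001, -1.185]
contact_force: [-0.8, -9.4, 0.5]
opening: 0.0007
grip_force: 4.6
```

```bash
python3 mom.py
```

```text
th -172.9 F [-0.79 -9.43  0.5 ] Ft 9.26 corner r 0.0432 M corner 0.386 M wrench 0.433 tq [-1.474  0.062 -0.072]
```

>>> {"method": "step_arm", "body": {"increments": [{"delta_pos":[-0.08,0,0],"dr":[0,0,0.7],"fingers":1},{"delta_pos":[-0.15,0,0],"dr":[0,0,1.4],"fingers":1},{"delta_pos":[-0.23,0,0],"dr":[0,0,2.1],"fingers":1},{"delta_pos":[-0.3,0,0],"dr":[0,0,2.8],"fingers":1},{"delta_pos":[-0.38,0,0],"dr":[0,0,3.5],"fingers":1}]}}

```text
time: 18.05
tool_pos: [0.4433, 0.0256, 0.0332]
tool_rot: [3.141, -0.001, -1.246]
contact_force: [-0.6, -11.1, 2.2]
opening: 0.0003
grip_force: 5.4
```

```bash
python3 mom.py
```

```text
th -176.4 F [ -0.59 -11.09   2.17] Ft 11.03 corner r 0.0432 M corner 0.465 M wrench 0.552 tq [-1.672  0.12  -0.071]
```

About 0.47 N m, which is hand-firm. I back off and lift clear.

>>> {"method": "step_arm", "body": {"increments": [{"delta_pos":[0.7,0,0],"dr":[0,0,0],"fingers":1},{"delta_pos":[1.5,0,0],"dr":[0,0,0],"fingers":1},{"delta_pos":[1.5,0,-3],"dr":[0,0,0],"fingers":1},{"delta_pos":[1.5,0,-8],"dr":[0,0,-5],"fingers":1},{"delta_pos":[1.5,0,-11],"dr":[0,0,-15],"fingers":1}]}}

```text
time: 18.68
tool_pos: [0.4489, 0.0122, 0.1452]
tool_rot: [-3.14, -0.001, -0.98]
contact_force: [0.5, -0.4, -0.2]
opening: 0.0003
grip_force: 0.0
```

Run:
```python
from h import *
t,Rt=tool(); print(t,np.degrees(np.arctan2(Rt[1,0],Rt[0,0])),robot.observe()["contact_force"])
y=np.radians(-17.4); print("delta to look",(Rt.T@(np.array([.5228,.0483,.1486])-t)*100).round(2))
```

```text
[0.44889733 0.01224039 0.14516178] -56.12154945945553 [ 0.53859619 -0.40700303 -0.23828228]
delta to look [ 1.13 -8.15 -0.33]
```

>>> {"method": "step_arm", "body": {"increments": [{"delta_pos":[0.3,-2,-0.3],"dr":[0,0,-10],"fingers":1},{"delta_pos":[0.6,-4,-0.3],"dr":[0,0,-20],"fingers":1},{"delta_pos":[0.9,-6,-0.3],"dr":[0,0,-30],"fingers":1},{"delta_pos":[1.1,-8.1,-0.3],"dr":[0,0,-38.5],"fingers":1},{"delta_pos":[1.1,-8.1,-0.3],"dr":[0,0,-38.5],"fingers":1}]}}

```text
time: 19.3
tool_pos: [0.5224, 0.0484, 0.1458]
tool_rot: [-3.141, 0.0, -0.312]
contact_force: [-1.0, -0.4, 0.3]
opening: 0.0003
grip_force: 0.0
```

```bash
python3 snap.py wrist w9
python3 - <<'E'
from meas import *
offset("w9",(300,85,330,108),(306,111,324,120))
E
```

```text
mark [313.41269841  98.66666667] 63 pointer (np.float64(313.28688524590166), 111, np.float64(46.0)) (np.float64(313.3741935483871), 119, np.float64(60.0)) ptr yaw+90 72.32845132442219 offset mm [-0.12, -0.17, -0.13]
```

View pics/w9.png

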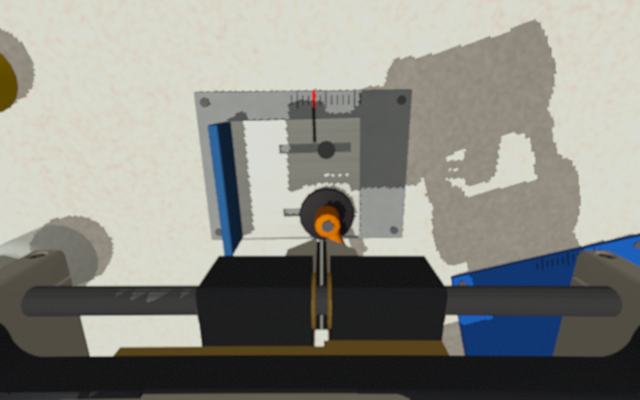

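The pointer (313,112) is still under the mark (313,99), with an offset of -0.14 mm. The lever has turned to point away from the camera, and the gripper is clear of everything. Handing in.

```bash
python3 -c "
from cell import robot
print(robot.hand_in())"
```

```text
the job is handed in; nothing more can be done
None
```

The job is handed in: the fence pointer is about 0.1 mm off the red mark, the lever is turned clockwise to about 0.47 N m (hand-firm), and the arm is clear after about 19 s; the torque sensor put that last reading nearer 0.55 N m, still under the overtightening limit.

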